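# Put away the tea things by kind

### The arm

A 7-joint arm with a two-finger parallel gripper is mounted at the origin on the work surface. World frame = base frame: x ahead of the robot, y to its left, z up, the work surface at z = 0. Lengths are in m, angles in rad, forces in N, time in s.
With the tool pointing down it reaches from about 0.425 to 0.825 m from the base axis. Payload 3.6 kg.
Tool frame: the origin (TCP) lies where the fingers leave the gripper's body, on its centre line; the fingertips stand 73 mm ahead of it and the grasp point (between the pads) lies 54 mm ahead of it; x points along the fingers, y is the direction in which the jaws open and shut, and the axes are right-handed (so a half turn about x gives the same grasp; the last joint's range is limited). The gripper opens to 85 mm and grips with 20 to 120 N. Pads are 22 mm wide; open, the fingers measure 114 mm over their backs; the gripper's body (76 mm by 85 mm) begins 54 mm behind the grasp point. The pads swing forward as they close: fully open they stand 13 mm farther back than shut.
Start: joints at [1.175, 0.615, -0.013, 1.423, 0.008, 1.103, -0.04], TCP at [0.234, -0.606, 0.304] pointing down, gripper open.
Joint ranges: [-3.12, 3.12], [-0.3, 2.06], [-1.34, 1.32], [0.26, 2.42], [-1.36, 4.5], [0.01, 1.98], [-2.84, 2.84]. Speed limits (rad/s): [2.79, 2.79, 3.14, 3.14, 3.14, 3.14, 3.14].

### API

Orientations are given as a unit quaternion [x, y, z, w].
In Python, from station import arm, snapshot, camera_info, ticket gives the robot as it stands. Calls block until the motion is done:
- arm.movep(position, orientation): joint-space move of the TCP to a pose.
- arm.line_to(position, velocity=0.15, ori=None): straight line of the TCP; ori=None keeps the orientation; velocity is the mean speed in m/s.
- arm.move_j(angles): joint-space move.
- arm.move_gripper(opening, effort=None): opening from 0.0 (shut) to 1.0 (fully open); effort is the grip in N (None keeps the last); returns when the fingers have stopped.
- arm.pause(seconds).
- arm.ik(position, orientation): joint angles nearest the present ones, or None.
- snapshot(name): name is "scene" or "top"; returns the picture (420x560x3 uint8, blue, green, red); there is no depth.
- camera_info(name): a dict with "fx", "fy", "cx", "cy" (pixels), "dist_coeffs" ([k1, k2, p1, p2, k3] as OpenCV has them; the pictures are not rectified), "R" (3x3) and "t" (3): a world point X has camera coordinates R X + t. Camera axes: x right, y down, z forward; pixel columns grow to the right and rows downward; lengths in m; the calibration is good to about 2 mm. A picture is of the moment at which its call begins. camera_info takes no time and is no camera call.
A pose or a line that the arm cannot do raises arm.MotionError and nothing moves.
- ticket.finish_job(): hands the job in, once; it reports no verdict.
Readings, each from a call of its own:
- arm.read_time(): time.
- arm.read_joint_positions(): joint angles.
- arm.read_dq(): joint speeds.
- arm.read_effort(): joint torques, N m.
- arm.read_tool_pos(): TCP position.
- arm.read_eef_rot(): TCP orientation.
- arm.read_ft_force(): force on the tool from outside, world axes, zero at the start.
- arm.read_wrist_torque(): the same for the moment, N m.
- arm.read_opening(): opening from 0.0 (shut) to 1.0 (fully open).
Only numpy, scipy, OpenCV 4.12 (cv2) and the standard library are available. Lean on these libraries where they do the work, as an engineer would, in place of code of your own. Each camera call takes 0.05 s, during which the arm holds its last target. There are 200 camera calls.

### The job

Tea is over: put the mixed things left on the table back where each kind belongs. The two amber glass cups go upright and side by side on the aluminium tea tray next to the cup already there (set them down gently, do not drop them), the steel spice tin goes upright in the plywood spice box beside its fellow, and the two teaspoons go in the steel bin that stands tilted out of the shelf. Do not shove or knock over the cup and the tin that are already in place.

Things in the scene. Friction and masses are not known exactly. Their poses are not given: they have to be found in the camera images.
- cup_a: amber glass tea cup without handle, open at the top, round and slightly tapered: 58 mm across the rim, 46 mm across the foot, 75 mm tall, wall 4 mm, about 130 g; origin at the centre of its underside, z up. One of the two loose cups on the table; goes on the tea tray.
- cup_b: amber glass tea cup without handle, open at the top, round and slightly tapered: 58 mm across the rim, 46 mm across the foot, 75 mm tall, wall 4 mm, about 130 g; origin at the centre of its underside, z up. The other loose cup, identical to cup_a; goes on the tea tray.
- spice_tin: round steel spice tin with a slip-on lid, closed: 49 mm body, 52 mm across the lid (lid from 45 mm up), 62 mm tall, about 120 g; origin at the centre of its underside, z up. The one standing loose on the table; goes in the spice box.
- spoon_a: plain steel teaspoon lying on the table, 135 mm long, 30 g; origin under its middle at table level, x axis along it towards the oval bowl (42 x 29 mm, centred at x = +46 mm, 7.5 mm high). Handle 8 mm wide, 4 mm thick from x = -20 to +12 mm, where it arches 9 to 13 mm above the table: pinch it there. Goes in the bin.
- spoon_b: plain steel teaspoon lying on the table, 135 mm long, 30 g; origin under its middle at table level, x axis along it towards the oval bowl (42 x 29 mm, centred at x = +46 mm, 7.5 mm high). Handle 8 mm wide, 4 mm thick from x = -20 to +12 mm, where it arches 9 to 13 mm above the table: pinch it there. Goes in the bin. Identical to spoon_a.
- tea_tray: low rectangular aluminium tray, fixed, 160 mm (its x) by 310 mm (its y), a wire handle at each short end; floor 4 mm thick, rim 4 mm wide and 14 mm high; origin at the centre of its underside on the table. Three cups fit in a row along its y. Tray and spice box stand left and right, either way round, yaw up to 0.15 rad.
- spice_box: open plywood box, fixed to the table, 150 mm along its x by 250 mm along its y, 34 mm high outside, walls and floor 7 mm thick; origin at the centre of its underside on the table.
- bin: steel bin in the low shelf (top 160 mm up, front at the hinge) at the far side, tilted out 0.68 to 0.80 rad on a stiff hinge at its bottom front edge, 14 mm up. Origin mid-hinge; y along the hinge, x along its floor to the back, z up its front wall. Outside x 0 to 90, y -110 to 110, z 0 to 130 mm in front, sloping to 90 at the back, walls 4 mm, open above; bar handle 24 mm out at z 108.
- tray_cup: amber glass tea cup without handle, open at the top, round and slightly tapered: 58 mm across the rim, 46 mm across the foot, 75 mm tall, wall 4 mm, about 130 g; origin at the centre of its underside, z up. Identical to the loose cups but already standing on the tea tray, near its +y end, 70 to 95 mm from the tray's middle: leave it there.
- box_tin: round steel spice tin with a slip-on lid, closed: 49 mm body, 52 mm across the lid (lid from 45 mm up), 62 mm tall, about 120 g; origin at the centre of its underside, z up. Identical to the loose tin but already standing in the spice box, 55 to 80 mm towards its +y end: leave it there.

How it is judged:
By the outcome, as a careful person would: the job done as asked, in the order asked, and still so for the second after the job is handed in, with the robot touching nothing.
It also fails if it takes over 131 s, if anything falls off the work surface, if the arm or the gripper's body presses on something with over 40 N, if the wrist force passes 120 N, or if a joint passes its speed limit or range.

## Working session

There is one attempt and no reset: what is moved stays moved. The work goes in short steps, each a Python script; the robot and the scene stay as the last script left them, time stands still between calls to the robot, and variables do not carry over. Pictures are saved under pics/ and viewed, about 12 in all and at most 16, crops included, and the job is handed in when it is done.

```bash
ls; mkdir -p pics; python3 - <<'E'
from station import arm, snapshot, camera_info, ticket
import cv2
for n in ("scene","top"):
    cv2.imwrite(f"pics/{n}0.png",cv2.resize(snapshot(n),None,fx=1.42,fy=1.42,interpolation=cv2.INTER_CUBIC))
    c=camera_info(n);print(n,c)
print(arm.read_time(),arm.read_tool_pos(),arm.read_eef_rot())
E
```

```text
pics
scene {'fx': 388.40330689546556, 'fy': 388.40330689546556, 'cx': 277.92838525518994, 'cy': 210.45385134934506, 'dist_coeffs': array([-0.00165775,  0.        ,  0.        ,  0.        ,  0.        ]), 'R': array([[ 0.75562609,  0.65479379,  0.01656208],
       [ 0.50933203, -0.57149032, -0.64341254],
       [-0.41183747,  0.4946149 , -0.76534045]]), 't': array([-0.43086982, -0.23564413,  1.04179224])}
top {'fx': 512.4595353234132, 'fy': 512.4595353234132, 'cx': 282.0619494833931, 'cy': 203.91732275725693, 'dist_coeffs': array([-0.15964436,  0.        ,  0.        ,  0.        ,  0.        ]), 'R': array([[-0.01998239, -0.99959772, -0.02012715],
       [-0.98322455,  0.02329765, -0.18090526],
       [ 0.1813014 ,  0.01617459, -0.98329456]]), 't': array([0.05135588, 0.53477402, 1.01470556])}
0.1 [ 0.23416274 -0.60578134  0.30282195] [-0.69495421 -0.13051904  0.69526848 -0.12886103]
```

View pics/top0.png

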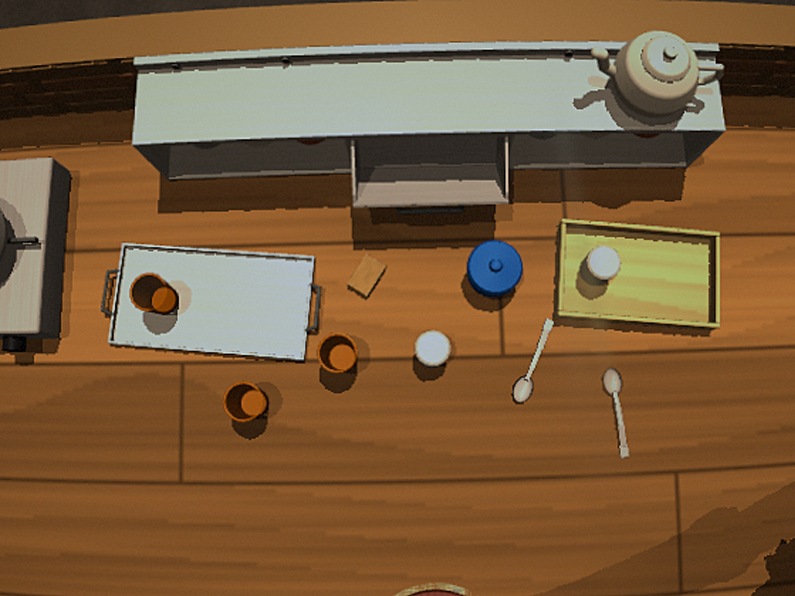

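View pics/scene0.png

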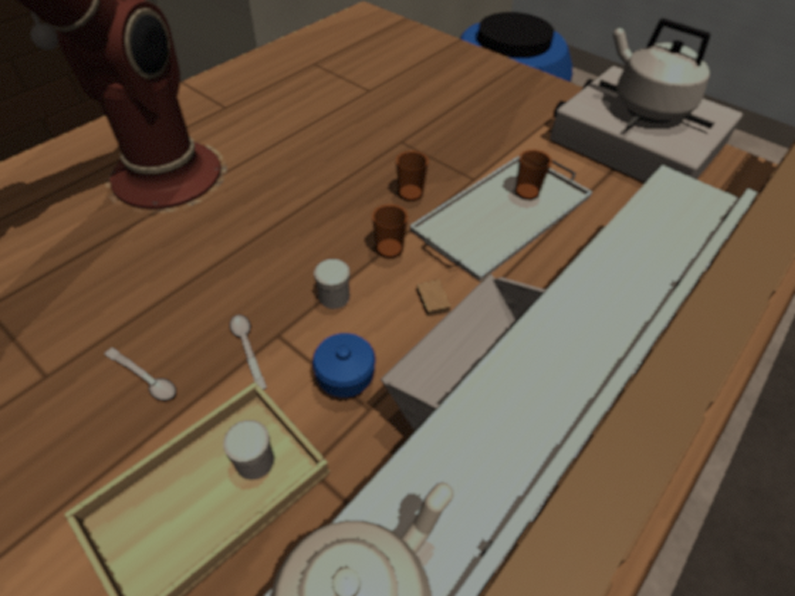

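```bash
cat > h.py <<'E'
import numpy as np, cv2
from station import arm, snapshot, camera_info, ticket
def proj(n,P):
    c=camera_info(n);K=np.array([[c['fx'],0,c['cx']],[0,c['fy'],c['cy']],[0,0,1.]])
    return cv2.projectPoints(np.float64(P).reshape(-1,1,3),cv2.Rodrigues(c['R'])[0],c['t'],K,c['dist_coeffs'])[0][:,0]
def unproj(n,uv,z):
    c=camera_info(n);K=np.array([[c['fx'],0,c['cx']],[0,c['fy'],c['cy']],[0,0,1.]])
    p=cv2.undistortPoints(np.float64(uv).reshape(-1,1,2),K,c['dist_coeffs'])[:,0]
    d=np.c_[p,np.ones(len(p))]@c['R'];C=-c['R'].T@c['t']
    return C+d*((np.reshape(z,(-1,1))-C[2])/d[:,2:])
a=np.linspace(0,2*np.pi,40)
def circ(x,y,z,r): return np.c_[x+r*np.cos(a),y+r*np.sin(a),0*a+z]
def cup(x,y,z=0): return [circ(x,y,z,.023),circ(x,y,z+.075,.029)]
def tin(x,y,z=0): return [circ(x,y,z,.0245),circ(x,y,z+.062,.026)]
def tr(x,y,t,P):
    P=np.float64(P);c,s=np.cos(t),np.sin(t)
    return np.c_[x+c*P[:,0]-s*P[:,1],y+s*P[:,0]+c*P[:,1],P[:,2]]
def spoon(x,y,t):
    return [tr(x,y,t,np.c_[.046+.021*np.cos(a),.0145*np.sin(a),0*a+.005]),tr(x,y,t,[[-.0675,0,.003],[-.02,0,.011],[.012,0,.011],[.025,0,.008]])]
def rect(x,y,t,lx,ly,z): return [tr(x,y,t,[[i*lx/2,j*ly/2,z] for i,j in ((1,1),(1,-1),(-1,-1),(-1,1),(1,1))])]
def overlay(n,shapes,f,box=None,k=2,im=None):
    im=snapshot(n) if im is None else im
    im=cv2.convertScaleAbs(im,alpha=1.3,beta=10)
    x0,y0,x1,y1=box or (0,0,560,420)
    im=cv2.resize(im[y0:y1,x0:x1],None,fx=k,fy=k,interpolation=cv2.INTER_CUBIC)
    for P in shapes:
        q=(proj(n,P)-[x0-.5,y0-.5])*k
        cv2.polylines(im,[np.int32(np.round(q*8))],False,(0,255,0),1,cv2.LINE_AA,3)
    cv2.imwrite(f,im)
E
python3 - <<'E'
from h import *
Z=1.42
def g(px,z,n='top'): return unproj(n,np.float64(px)/Z,z)
np.set_printoptions(precision=4,suppress=True)
print('cups',g([(337,354),(245,401)],.075)); print('traycup',g([(153,292)],.079))
print('foot',g([(341,352),(252,401)],.004))
print('tin',g([(432,348)],.062),'boxtin',g([(603,262)],.069))
print('tray',T:=g([(123,243),(315,257),(305,361),(108,345)],.014), T.mean(0))
print('box',B:=g([(561,220),(720,233),(718,328),(556,325)],.034), B.mean(0))
print('spoonA bowl,tail',g([(522,389),(549,321)],.005)); print('spoonB',g([(612,381),(625,456)],.005))
print('bin front top edge',g([(354,207),(508,203)],.11), 'shelf',g([(135,143),(723,130)],.16))
E
```

```text
cups [[0.4408 0.1306 0.075 ]
 [0.3766 0.2615 0.075 ]]
traycup [[0.5352 0.4001 0.079 ]]
foot [[0.4506 0.1321 0.004 ]
 [0.3789 0.2674 0.004 ]]
tin [[ 0.4478 -0.0037  0.062 ]] boxtin [[ 0.5659 -0.2561  0.069 ]]
tray [[0.6276 0.4778 0.014 ]
 [0.5961 0.1702 0.014 ]
 [0.4371 0.1852 0.014 ]
 [0.4658 0.4943 0.014 ]] [0.5316 0.3319 0.014 ]
box [[ 0.6401 -0.2057  0.034 ]
 [ 0.6157 -0.4552  0.034 ]
 [ 0.4685 -0.4367  0.034 ]
 [ 0.48   -0.1884  0.034 ]] [ 0.5511 -0.3215  0.034 ]
spoonA bowl,tail [[ 0.3887 -0.1379  0.005 ]
 [ 0.4901 -0.1838  0.005 ]]
spoonB [[ 0.3965 -0.2751  0.005 ]
 [ 0.2841 -0.2887  0.005 ]]
bin front top edge [[ 0.6447  0.102   0.11  ]
 [ 0.6452 -0.1156  0.11  ]] shelf [[ 0.7346  0.4085  0.16  ]
 [ 0.7336 -0.4219  0.16  ]]
```

```bash
cat > est.py <<'E'
from h import *
E=dict(c1=(.445,.131),c2=(.378,.264),tc=(.536,.401),tin=(.448,-.004),bt=(.566,-.257),tray=(.5316,.332,-.098),box=(.551,-.3215,-.095),
 sa=(.389+.046*.912,-.138-.046*.41,2.717),sb=(.3965-.046*.993,-.275-.046*.12,.12))
def shapes():
    s=cup(*E['c1'])+cup(*E['c2'])+cup(*E['tc'],.004)+tin(*E['tin'])+tin(*E['bt'],.007)+rect(*E['tray'],.16,.31,.014)+rect(*E['box'],.15,.25,.034)+spoon(*E['sa'])+spoon(*E['sb'])
    return s
E
python3 - <<'E'
from est import *
overlay('top',shapes(),'pics/ovl1.png',(70,150,330,310),3)
overlay('top',shapes(),'pics/ovl2.png',(290,140,530,330),3)
E
```

```text
(no output)
```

View pics/ovl1.png

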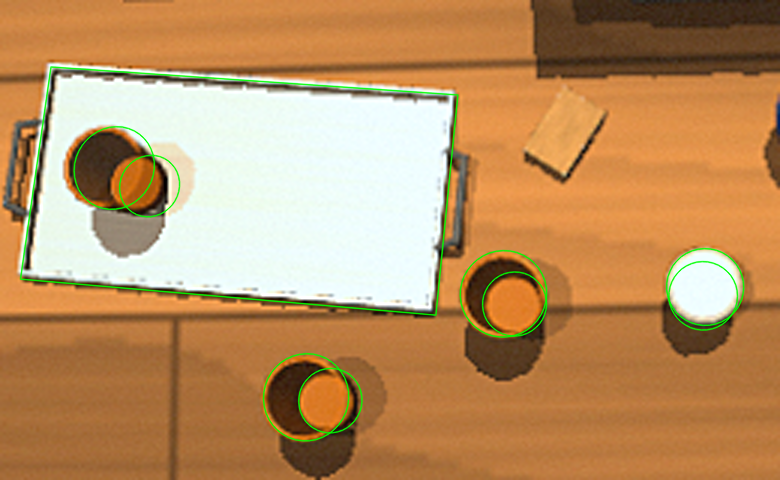

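View pics/ovl2.png

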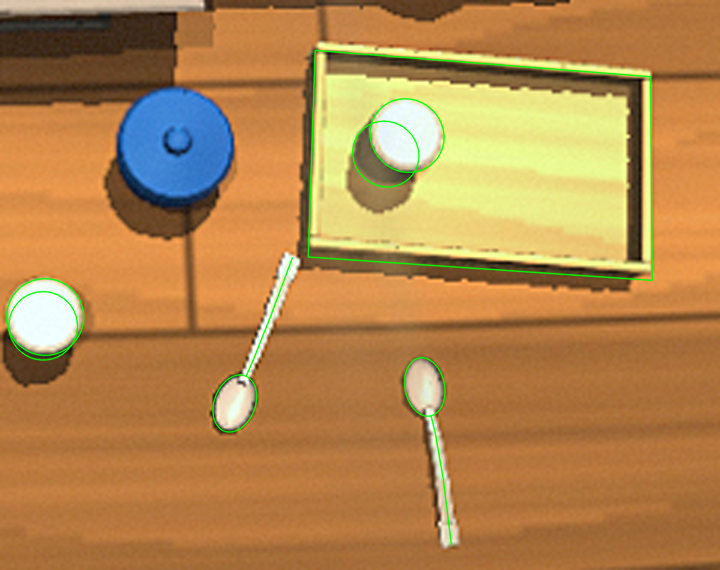

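```bash
cat >> est.py <<'E'
E['tc']=(.536,.406);E['box']=(.555,-.3215,-.095)
from scipy.spatial.transform import Rotation as Ro
def q(psi):
    c,s=np.cos(psi),np.sin(psi)
    return Ro.from_matrix(np.array([[0,c,s],[0,s,-c],[-1,0,0]])).as_quat()
def loc(k,x,y):
    X,Y,t=E[k];c,s=np.cos(t),np.sin(t);return np.array([X+c*x-s*y,Y+s*x+c*y])
def best(poses,psi):
    o=[]
    for p in (psi,psi+np.pi,psi-np.pi):
        s=[arm.ik(list(P),list(q(p))) for P in poses]
        if all(x is not None for x in s): o.append((max(abs(x[6]) for x in s),p))
    return min(o)[1] if o else None
def F(): return np.array(arm.read_ft_force())
def lower(xy,z,maxdn=.006,step=.001,thr=1.2):
    f0=F()[2]
    for i in range(int(maxdn/step)):
        if F()[2]-f0>thr: break
        z-=step; arm.line_to([*xy,z],.02)
    print('set z',round(z,4),'dF',round(F()[2]-f0,2)); return z
def pickplace(src,dst,psi,psi2,h,floor,opn,eff,hc=.11):
    A=[*src,h+.054];up=[*src,h+.054+hc];D=[*dst,h+.054+hc]
    arm.move_gripper(1.0); arm.movep(up,q(psi)); arm.line_to(A,.15)
    arm.move_gripper(0.0,eff); print('grip',round(arm.read_opening(),3))
    arm.line_to(up,.2); print('opening lifted',round(arm.read_opening(),3))
    arm.movep(D,q(psi2)); z=h+.054+floor+.002
    arm.line_to([*dst,z+.02],.2); arm.line_to([*dst,z],.06); arm.pause(.2)
    z=lower(dst,z)
    arm.move_gripper(opn); arm.line_to([*dst,h+.054+hc],.15)
    print('t',arm.read_time(),'F',F().round(1))
E
python3 - <<'E'
from est import *
t=E['tray'][2]
d2=loc('tray',-.003,-.004);d1=loc('tray',-.003,-.082);dt=loc('box',.005,-.01)
print(d2,d1,dt)
print(best([(*E['c2'],.21),(*d2,.21),(*E['c2'],.099),(*d2,.1)],t), best([(*E['c1'],.21),(*d1,.21),(*E['c1'],.099)],t), best([(*E['tin'],.21),(*dt,.21),(*dt,.11)],E['box'][2]))
for k in('sa','sb'):
  x,y,th=E[k]; print(k,best([(x,y,.076),(x,y,.2)],th+np.pi/2))
print('bin',best([(.69,-.01,.17),(.69,-.01,.25)],0.))
print([arm.ik([*E['c2'],.21],list(q(p))) for p in (t,t+np.pi)])
E
```

```text
[0.52822302 0.32831272] [0.52059125 0.25068698] [ 0.55902888 -0.33192919]
-0.098 -0.098 -0.095
sa 7.42938898038469
sb -1.4507963267948965
bin 0.0
[array([-0.13637887,  0.56837102, -0.76632973,  2.04888662,  0.5799067 ,
        0.74945073, -1.36306889]), array([ 0.06074791,  0.72987249, -1.15001684,  2.04396064,  0.84574026,
        0.94954447,  1.49309649])]
```

```bash
python3 - <<'E'
from est import *
arm.move_j([-.6,.615,-.013,1.423,.008,1.103,-.5]); print(arm.read_tool_pos(),arm.read_time())
t=E['tray'][2]
print(arm.ik([*E['c2'],.21],list(q(t))),arm.ik([*E['c2'],.21],list(q(t+np.pi))))
pickplace(E['c2'],loc('tray',-.003,-.004),t,t,.045,.004,.9,25)
overlay('top',[],'pics/a1.png',(60,90,360,310),2.6)
E
```

```text
[0.54674483 0.35196726 0.30399364] 3.7083
[-0.67479109  0.46399918  0.02490107  2.0645337  -0.01936155  0.61327207
 -0.73468796] [-0.14223222  0.56548277 -0.75662802  2.04904249  0.57284655  0.74587873
  1.7859737 ]
grip 0.662
opening lifted 0.662
set z 0.104 dF 2.02
t 10.1333 F [-0.2  0.5  0.5]
```

View pics/a1.png

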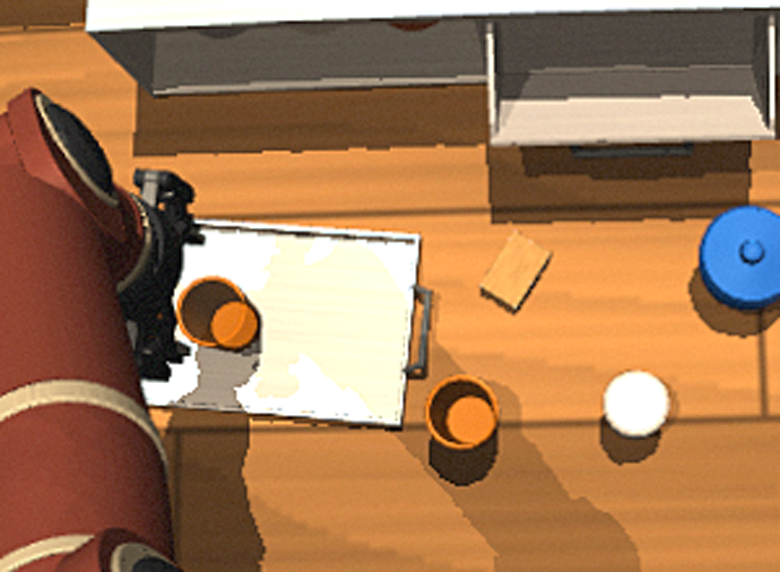

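The first cup is upright on the tray (rim at about pixel 212,312). I'll do the second cup and the tin next.

```bash
python3 - <<'E'
from est import *
t=E['tray'][2];b=E['box'][2]
pickplace(E['c1'],loc('tray',-.003,-.082),t,t,.045,.004,.9,25)
pickplace(E['tin'],loc('box',.005,-.01),b,b,.050,.007,.85,30)
arm.movep([.43,-.45,.30],q(b)) ; print(arm.read_time(),arm.read_joint_positions())
overlay('top',[],'pics/a2.png',None,1.42)
E
```

```text
grip 0.655
opening lifted 0.654
set z 0.103 dF 7.24
t 16.85 F [-0.9 -0.3  0. ]
grip 0.585
opening lifted 0.588
set z 0.112 dF 1.42
t 24.1167 F [ 0.2 -0.1  0.3]
24.9167 [ 0.78255254  0.5752578  -0.02123144  1.51606096  0.01007257  1.05252522
  0.66755448]
```

View pics/a2.png

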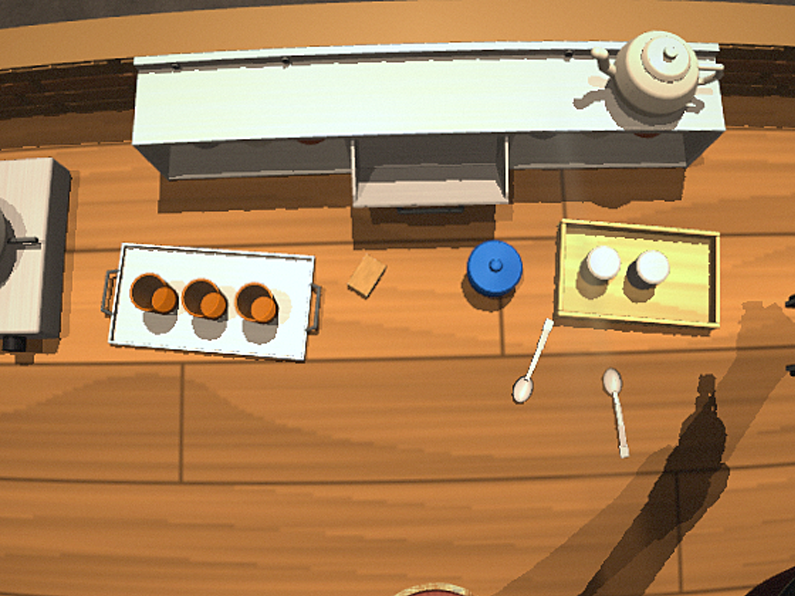

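```bash
cat >> est.py <<'E'
def spoonmove(k,psi,bx,by,gx=.002):
    x,y,th=E[k]; p=[x+gx*np.cos(th),y+gx*np.sin(th)]
    arm.move_gripper(.4); arm.movep([*p,.16],q(psi)); arm.line_to([*p,.0765],.1)
    arm.move_gripper(0.0,30); print('grip',round(arm.read_opening(),3),F().round(1))
    arm.line_to([*p,.28],.2); print('lifted',round(arm.read_opening(),3))
    arm.movep([bx,by,.28],q(0)); arm.pause(.3)
E
python3 - <<'E'
from est import *
spoonmove('sa',1.146,.69,-.007)
print(arm.read_time(),F().round(1))
overlay('scene',[],'pics/a3.png',(200,100,500,320),2.6)
E
```

```text
grip 0.08 [-1.1 -0.4  3.9]
lifted 0.083
30.6333 [ 0.1 -0.5  0.1]
```

View pics/a3.png

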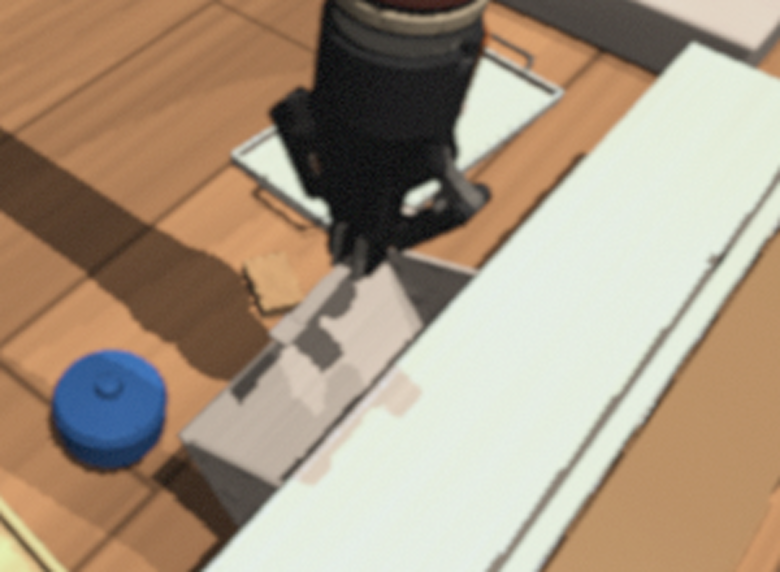

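```bash
cat >> est.py <<'E'
def dropbin(bx,by,zend=.186):
    f0=F()
    for z in np.append(np.arange(.22,zend,-.01),zend):
        arm.line_to([bx,by,z],.08)
        if np.linalg.norm(F()-f0)>3: print('contact at',z,F()-f0); break
    arm.move_gripper(.25); arm.pause(.3); arm.line_to([bx,by,.28],.2)
    print('t',arm.read_time(),F().round(1))
E
python3 - <<'E'
from est import *
dropbin(.686,-.007)
arm.movep([*E['sb'][:2],.28],q(1.691))
overlay('top',spoon(*E['sb']),'pics/a4.png',(230,80,510,330),2.4)
E
```

```text
t 33.8667 [ 0.2  0.6 -0.8]
```

View pics/a4.png

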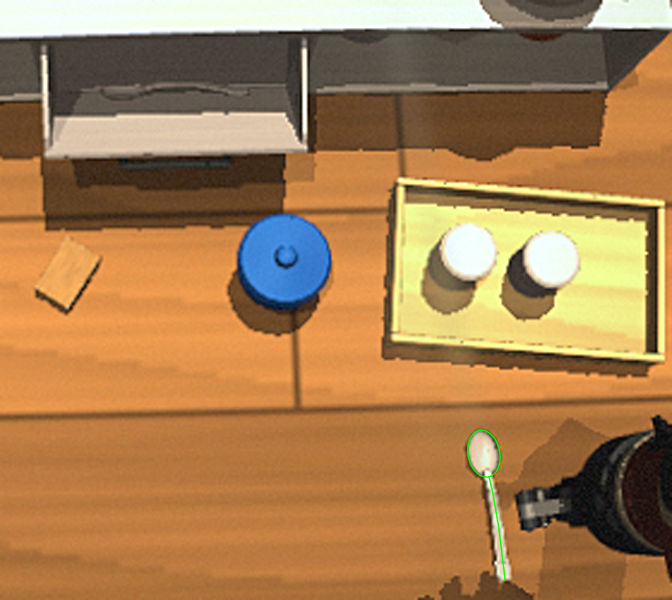

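The first spoon is in the bin, lying along its inside at about (175,92). Spoon_b matches its estimate, so I'll move it now.

```bash
python3 - <<'E'
from est import *
spoonmove('sb',1.691,.686,-.007)
dropbin(.686,-.007)
arm.movep([.43,-.45,.30],q(E['box'][2])); arm.pause(.3)
t=E['tray'][2]
sh=cup(*loc('tray',-.003,-.004),.004)+cup(*loc('tray',-.003,-.082),.004)+cup(*E['tc'],.004)+tin(*E['bt'],.007)+tin(*loc('box',.005,-.01),.007)
overlay('top',sh,'pics/a5.png',(70,70,520,300),1.75)
overlay('scene',[],'pics/a6.png',None,1.42)
print(arm.read_time(),F())
E
```

```text
grip 0.082 [-1.  -0.4  5.3]
lifted 0.077
t 44.375 [ 0.5  0.2 -0.4]
46.6333 [ 0.33626885  0.2958996  -0.44165936]
```

View pics/a5.png

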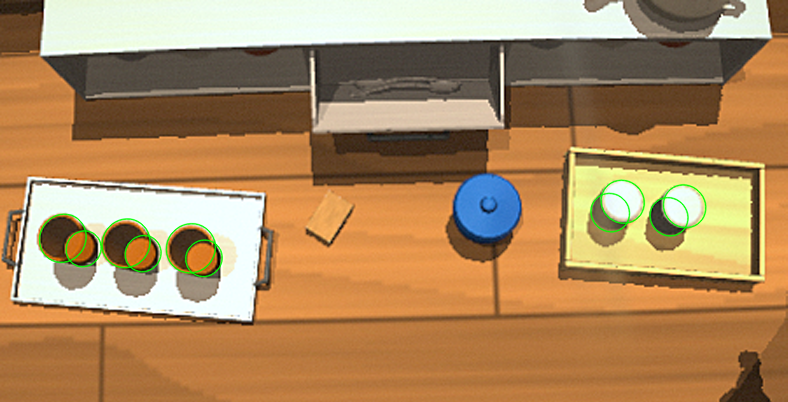

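View pics/a6.png

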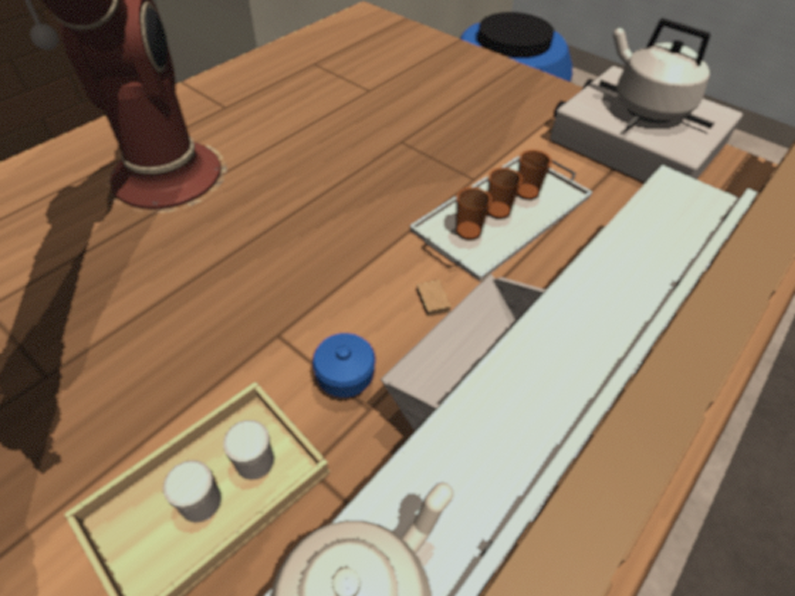

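The three cups stand in a row on the tray, and the two tins stand side by side in the box. The spoons lie in the bin near (405,87), the table is clear of them, and the bin hasn't moved.

```bash
python3 -c "
from station import ticket
print(ticket.finish_job())"
```

```text
the job is handed in; nothing more can be done
None
```

Everything is put away and the job is handed in at about 47 s of the 131 s allowed. I placed the two cups, then the tin, then the two spoons.

- **Cups:** both loose cups stand upright on the tea tray in a row with the third. I lowered them in 1 mm steps until they touched. Contact force was about 2 N for the first and about 7 N for the second, which met the tray a little harder than I intended.
- **Tin:** it stands upright in the spice box beside its fellow.
- **Spoons:** I released both just above the bin's opening, not inside it, to keep the gripper clear of the shelf, so they fell a few centimetres.
- **Last checks:** the final top picture shows the cups and tins within a few mm of where I planned them. The cup and tin already in place, and the bin, show no visible shift.
- **Less certain:** both spoons appear inside the bin in the top picture, but they overlap and show only dimly there. The other camera can't see the bin floor, so it could not confirm them. Neither spoon is on the table in either view.

No check failed or disagreed.

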